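Tumble the doming block off the step, hollow up

TASK

The jeweller needs the tall square doming block lying on the rubber mat with its hollow facing up. It stands on the plywood board with the hollow turned away from the step: without picking it up, push it over the edge of the board so that it tumbles onto the mat and comes to rest flat there, hollow up. Leave the short square block and the round block standing where they are on the board.

Things in the scene. Friction and masses are not known exactly. Their poses are not given: they have to be found in the camera images.
- tall_block: Steel block 36 x 36 mm, 72 mm tall, 0.7 kg, on end on the board. Origin: centre of its underside; z up its length; x out of the face with the 26 mm round hollow, at first away from the step (within 9 deg). Front face 27 to 54 mm behind the edge. Pushed under 20 mm above the board it slides (friction 0.6), higher it may topple early; it tips off by itself once its middle passes the edge.
- board: Fixed plywood board 24 mm thick, a 4 mm rubber mat at its foot (20 mm step), both 420 mm wide. Origin: on the table under the middle of the step's edge; x level, back over the board (0 to 180 mm; the mat 0 to -115). The edge faces the robot within 14 deg. The three blocks stand on it in a row 120 mm apart, in any order. Small things: 25 mm high at the mat's front corners, 8 mm at the board's back.
- short_block: Leave alone: steel doming block of the same 36 x 36 mm section, only 40 mm tall, also with a hollow in its face. Origin: centre of its underside, z up.
- round_block: Leave alone: round steel block, 36 mm in diameter, 72 mm tall, with a hollow in its top. Origin: centre of its underside, z up.
Not all that is in view belongs to the job. What is shaped like the tall_block but green or purple is not meant.

How it is judged:
By the outcome, as a careful person would: the job done as asked, in the order asked, and still so for the second after the job is handed in, with the robot touching nothing.
It also fails if it takes over 32 s, if anything falls off the work surface, if the arm or the gripper's body presses on something with over 40 N, if the wrist force passes 120 N, or if a joint passes its speed limit or range.

ROBOT

A 6-joint arm with a two-finger parallel gripper is mounted at the origin on the work surface. World frame = base frame: x ahead of the robot, y to its left, z up, the work surface at z = 0. Lengths are in mm, angles in rad, forces in N, time in s.
With the tool pointing down it reaches from about 300 to 825 mm from the base axis. Payload 5.4 kg.
Tool frame: the origin (TCP) lies midway between the tips of the shut fingers; the grasp point (between the pads) lies 19 mm behind it; z points along the fingers, y is the line along which they close (so a half turn about z gives the same grasp; the last joint's range is limited). The gripper opens to 92 mm and grips with 3 to 60 N. Pads are 20 mm wide; open, the fingers measure 128 mm over their backs; the gripper's body (75 mm by 189 mm) begins 69 mm behind the grasp point.
Start: joints at [-1.528, 0.158, 1.597, -0, 1.386, -0.21], TCP at [143.793, -556.713, 214.601] pointing down, gripper open.
Joint ranges: [-2.91, 2.91], [-0.94, 2.29], [0.18, 2.7], [-1.29, 4.43], [0.17, 2.64], [-3, 3]. Speed limits (rad/s): [2.57, 2.57, 3.14, 3.14, 3.14, 3.14].

INTERFACE

Orientations are given as a rotation vector (axis times angle).
In Python, from rig import ctrl gives the robot as it stands. The module is installed in compiled form; this text tells all that it offers.
- The arm moves only by the tool send_rows, never from a script. Its arguments are lists of equal length, an entry for each row: "gripper": the opening, from 0 (shut) to 1 (fully open); "xyz": the shift along the tool's x, y, z in m, a list of three; "rotation": the turn, a rotation vector about the tool's x, y, z in degrees, a list of three. A call has 1 to 10 rows; each row is the pose to reach, as a shift and turn from the pose commanded when the call began, along the tool's axes at that moment; what a row does not reach only later rows make up. A row lasts 1/10 s, in which the tool goes at most 50 mm and 8.59 degrees, less where a joint would pass 70% of its speed; a pose out of reach is approached as far as the arm can. A call with a gripper value outside its range is refused whole. The fingers move at their own pace and stop on an object; "squeeze" is the grip in N (left out, the last holds). Time passes only in rows, so rows that repeat a pose let the fingers close. It gives the time, the measured TCP pose, the force, the opening and the grip force at its end, in the units of the state.
- ctrl.state(): the state, without advancing time (a new reading comes with each control period).
- ctrl.read_camera(name): name is "scene" or "top"; returns a dict with "pixels" (384x512x3 uint8, red, green, blue), "mtx" (3x3 intrinsics, pixels), "camera_from_world" (4x4, takes a point from world to camera coordinates). Camera axes: x right, y down, z forward; pixel columns grow to the right and rows downward; lengths in mm; the calibration is good to about 2 mm. A picture is of the moment at which its call begins. There is no depth.
- ctrl.finish_job(): hands the job in; it is judged then, once.
The state is a dict: "clock": time; "q": joint angles; "joint_velocities": joint speeds; "joint_efforts": joint torques, N m; "tool_pos": TCP position; "ee_rot": TCP orientation; "contact_force": force on the tool from outside, world axes, zero at the start; "wrist_torque": the same for the moment, N m; "grip_width": finger opening in mm; "grasp_force": force on a finger pad.
Only numpy, scipy, OpenCV 4.12 (cv2) and the standard library are available. Lean on these libraries where they do the work, as an engineer would, in place of code of your own. Each camera call takes 0.05 s, during which the arm holds its last target. There are 200 camera calls.

## Working session

There is one attempt and no reset: what is moved stays moved. The work goes in short steps, Python scripts to look and compute and a tool call to move; the robot and the scene stay as the last step left them, time stands still between calls to the robot, and variables do not carry over. Pictures are saved under pics/ and viewed, at most 10 in all, crops included, and the job is handed in when it is done.

Besides the shell and the picture viewer there is one more tool, called after "Call:" as name(argument=value, ...) on one line, values as JSON. send_rows: Moves the arm, as the interface text tells. Its arguments: {"type":"object","properties":{"gripper":{"type":"array"},"xyz":{"type":"array"},"rotation":{"type":"array"},"squeeze":{"type":"number"}},"required":["gripper","xyz","rotation"]}

```bash
mkdir -p pics
cat > h.py <<'E'
from rig import ctrl
import numpy as np, cv2
def pic(name,fn,crop=None,scale=1):
    r=ctrl.read_camera(name); im=r["pixels"][:,:,::-1].copy()
    if crop: a,b,c,d=crop; im=im[b:d,a:c]
    if scale!=1: im=cv2.resize(im,None,fx=scale,fy=scale,interpolation=cv2.INTER_CUBIC)
    cv2.imwrite("pics/"+fn,im); return r
def ray(r,u,v,z):
    T=np.array(r["camera_from_world"]);K=np.array(r["mtx"]);R=T[:3,:3];t=T[:3,3]
    c=-R.T@t; d=R.T@np.linalg.inv(K)@np.array([u,v,1.]); return c+d*(z-c[2])/d[2]
def proj(r,p):
    T=np.array(r["camera_from_world"]);K=np.array(r["mtx"]);q=K@(T[:3,:3]@np.array(p)+T[:3,3]); return q[:2]/q[2]
E
python3 - <<'E'
from h import *
a=pic("scene","s0.png",scale=1.5);b=pic("top","t0.png",scale=1.5)
for r in(a,b):
    T=np.array(r["camera_from_world"]);print((-T[:3,:3].T@T[:3,3]).round(), T[2,:3].round(2))
print({k:np.round(v,3) for k,v in ctrl.state().items()})
E
```

```text
[1062.  679.  617.] [-0.42 -0.66 -0.62]
[542.  43. 680.] [ 0.19  0.01 -0.98]
{'clock': np.float64(0.1), 'q': array([-1.528,  0.159,  1.598, -0.   ,  1.386, -0.21 ]), 'joint_velocities': array([-0.   , -0.003, -0.004,  0.   ,  0.   , -0.   ]), 'joint_efforts': array([ 1.0000e-03, -3.8650e+01, -3.2296e+01,  7.0000e-02,  3.4000e-02,
       -0.0000e+00]), 'tool_pos': array([ 143.757, -556.169,  213.749]), 'ee_rot': array([-3.115, -0.396, -0.   ]), 'contact_force': array([-0.095, -0.956, -1.025]), 'wrist_torque': array([-0.012,  0.014, -0.024]), 'grasp_force': np.float64(0.0), 'grip_width': np.float64(91.878)}
```

View pics/s0.png

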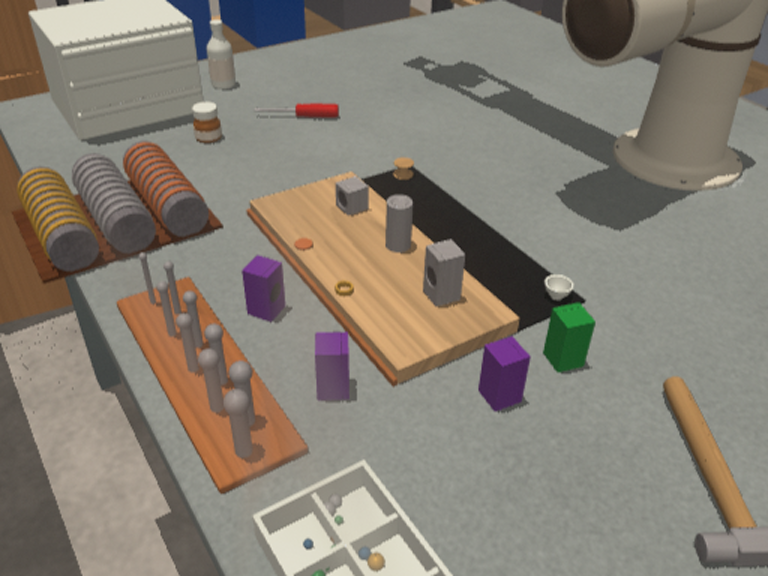

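View pics/t0.png

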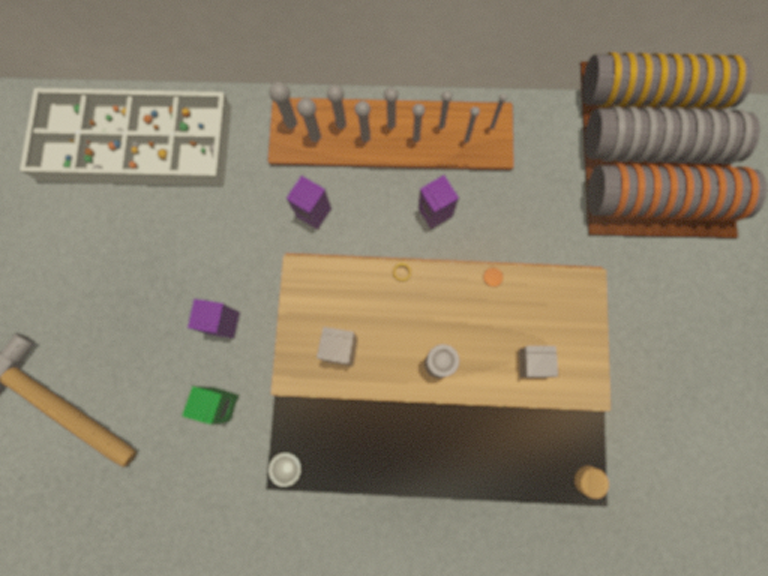

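The scene picture shows three steel blocks on the board: short square (350,195), round (399,222) and tall square (444,272). The tall one has its hollow facing away from the step. The lookalikes are purple at (264,288), (332,366) and (503,373), and green at (569,337), all off the board and not meant. In the top view the tall block is at (337,346), round at (442,361) and short at (540,361), and the edge runs from (273,396) to (609,409). I'll confirm this in one enlarged crop.

Run:
```python
from h import *
a=ctrl.read_camera("scene")["pixels"][140:215,260:335,::-1];r=ctrl.read_camera("top");b=r["pixels"][205:280,180:280,::-1]
a=cv2.resize(a,(450,450),interpolation=cv2.INTER_CUBIC)[:, :300];b=cv2.resize(b,(500,375),interpolation=cv2.INTER_CUBIC)
im=np.zeros((450,800,3),np.uint8);im[:,:300]=a;im[:375,300:]=b;cv2.imwrite("pics/c1.png",im)
g=lambda u,v,z:ray(r,u/1.5,v/1.5,z)
L,R=g(273,396,24),g(609,409,24);print(L.round(1),R.round(1),np.linalg.norm(L-R),np.degrees(np.arctan2(*(L-R)[:2])))
for u,v,z in((337,344,96),(443,361,96),(541,354,64)):print(g(u,v,z).round(1))
```

```text
[535.4 194.6  24. ] [ 531.  -219.7   24. ] 414.2482499713838 0.6110405566110866
[595.2 110.2  96. ]
[579.4  -8.9  96. ]
[ 592.8 -127.    64. ]
```

View pics/c1.png

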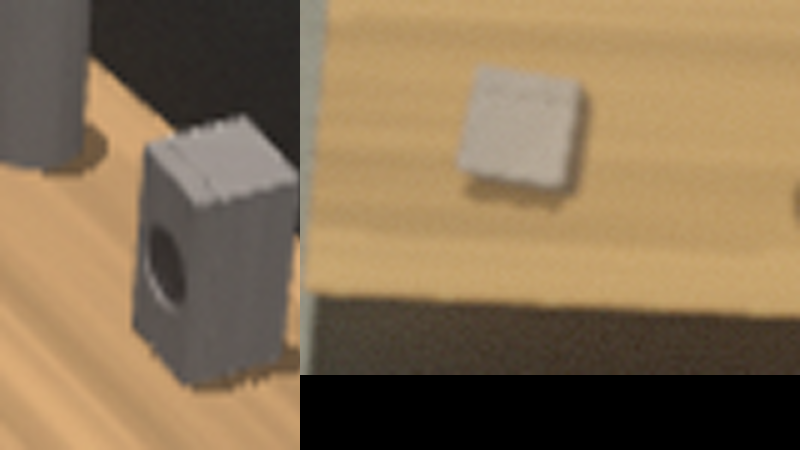

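The crop confirms the target: the tall grey square block with a round hollow facing away from the step. Its top face has crop corners at (478,67), (581,82), (566,190) and (458,167).

Run:
```python
from h import *
from scipy.spatial.transform import Rotation as R
r=ctrl.read_camera("top")
P=np.array([ray(r,180+(u-300)/5,205+v/5,96) if u>300 else 0 for u,v in((478,67),(581,82),(566,190),(458,167))])
c=P.mean(0);print("top",P.round(1).tolist(),c.round(1),[np.linalg.norm(P[i]-P[i-1]).round(1) for i in range(4)])
for a,b in((0,1),(3,2),(3,0),(2,1)):d=P[a]-P[b];print(np.degrees(np.arctan2(d[1],d[0])).round(1))
# edge: gray step per column
g=r["pixels"].mean(2);pts=[]
for u in range(195,396,5):
    col=g[250:285,u];v=250+np.argmin(np.diff(col,axis=0))+.5;pts.append(ray(r,u+.0,v,24)[:2])
pts=np.array(pts);f=np.polyfit(pts[:,1],pts[:,0],1);res=pts[:,0]-np.polyval(f,pts[:,1])
k=abs(res)<2;f=np.polyfit(pts[k,1],pts[k,0],1);print("edge x at c:",np.polyval(f,c[1]),"slope deg",np.degrees(np.arctan(f[0])),k.sum(),abs(res[k]).max())
e=R.from_rotvec(ctrl.state()["ee_rot"]).as_matrix();print(e.round(3))
# project a block model for check
for z in(24,96):print([proj(r,(c[0]+x,c[1]+y,z)).round(1).tolist() for x,y in((18,18),(-18,-18))])
# move delta in tool axes to waypoint
for w in((665,c[1],215),(665,c[1],34)):print((e.T@(np.array(w)-ctrl.state()["tool_pos"])).round(1))
```

```text
top [[613.3, 126.4, 96.0], [609.1, 91.3, 96.0], [572.8, 94.8, 96.0], [579.4, 131.4, 96.0]] [593.6 111.   96. ] [np.float64(34.2), np.float64(35.4), np.float64(36.5), np.float64(37.1)]
83.2
79.7
171.7
174.5
edge x at c: 535.2639703808727 slope deg 1.159050911613772 41 1.8112815055653755
[[ 0.968  0.25  -0.   ]
 [ 0.25  -0.968  0.001]
 [ 0.    -0.001 -1.   ]]
[[219.4, 224.0], [237.5, 243.6]]
[[214.0, 219.3], [234.4, 241.3]]
[ 6.716e+02 -5.158e+02 -3.000e-01]
[ 671.5 -515.7  180.7]
```

The block measures 34–37 mm square, which fits. Its front face is about 40 mm behind the edge (27–54 expected). Its yaw is about -7.7° and the edge normal is about -1.2°. The plan is to come down behind it with shut fingers (36 mm wide), tilted 8° so the tips lead low, and push square to the edge.

```bash
cat >> h.py <<'E'
from scipy.spatial.transform import Rotation as Rot
a=np.radians(-1.2);n=np.array([np.cos(a),np.sin(a),0]);t=np.radians(8)
z=-np.sin(t)*n-np.cos(t)*np.array([0,0,1.]);x=np.cos(t)*n-np.sin(t)*np.array([0,0,1.]);RD=np.stack([x,np.cross(z,x),z],1)
def rel(w):
    s=ctrl.state();e=Rot.from_rotvec(s["ee_rot"]).as_matrix()
    return (e.T@(np.array(w)-s["tool_pos"])).round(1),np.degrees(Rot.from_matrix(e.T@RD).as_rotvec()).round(1)
E
python3 -c "
from h import *
print(rel((652,110,200)))"
```

```text
(array([ 658.7, -518.1,   14.7]), array([ 1. , -8. , 15.7]))
```

Call:
send_rows(gripper=[0,0,0,0,0,0,0,0,0,0], xyz=[[0.659,-0.518,0.014],[0.659,-0.518,0.014],[0.659,-0.518,0.014],[0.659,-0.518,0.014],[0.659,-0.518,0.014],[0.659,-0.518,0.014],[0.659,-0.518,0.014],[0.659,-0.518,0.014],[0.659,-0.518,0.014],[0.659,-0.518,0.014]], rotation=[[1,-8,15.7],[1,-8,15.7],[1,-8,15.7],[1,-8,15.7],[1,-8,15.7],[1,-8,15.7],[1,-8,15.7],[1,-8,15.7],[1,-8,15.7],[1,-8,15.7]], squeeze=10)

```text
clock: 1.25
tool_pos: [440.8, -167.3, 206.5]
ee_rot: [3.133, -0.034, -0.219]
contact_force: [0.9, -0.9, 0.7]
grip_width: 14.0
grasp_force: 0.0
```

```bash
python3 -c "
from h import *
print(rel((652,110,200)))"
```

```text
(array([ 204. , -281.8,  -22.7]), array([ 0.1,  0. , -0.1]))
```

Call:
send_rows(gripper=[0,0,0,0,0,0,0,0,0], xyz=[[0.2,-0.275,-0.022],[0.2,-0.275,-0.022],[0.2,-0.275,-0.022],[0.2,-0.275,-0.022],[0.2,-0.275,-0.022],[0.2,-0.275,-0.022],[0.2,-0.275,-0.022],[0.2,-0.275,-0.022],[0.2,-0.275,-0.022]], rotation=[[0,0,0],[0,0,0],[0,0,0],[0,0,0],[0,0,0],[0,0,0],[0,0,0],[0,0,0],[0,0,0]])

```text
clock: 2.15
tool_pos: [646.7, 101.9, 199.0]
ee_rot: [3.133, -0.032, -0.222]
contact_force: [-0.7, 0.3, 0.1]
grip_width: 0.6
grasp_force: 0.0
```

```bash
python3 -c "
from h import *
print(rel((650,110,100)),rel((650,110,34)))
r=pic('top','t1.png',(150,120,406,312),3)"
```

```text
(array([17.1, -8.4, 97.5]), array([0.1, 0.1, 0. ])) (array([ 26.4,  -8.5, 162.8]), array([0.1, 0.1, 0. ]))
```

View pics/t1.png

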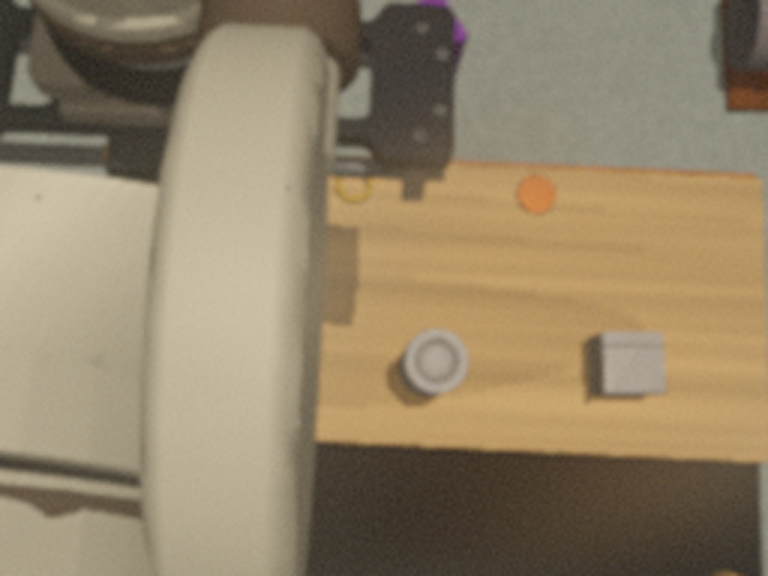

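The arm now hides the block from the top camera, but the round block at (435,362) and the short block at (632,362) are untouched. I'll descend behind the tall block and check with the scene camera.

Call:
send_rows(gripper=[0,0,0,0,0,0,0], xyz=[[0.01,-0.0085,0.045],[0.017,-0.0085,0.09],[0.022,-0.0085,0.13],[0.026,-0.0085,0.155],[0.0265,-0.0085,0.162],[0.0265,-0.0085,0.163],[0.0265,-0.0085,0.163]], rotation=[[0,0,0],[0,0,0],[0,0,0],[0,0,0],[0,0,0],[0,0,0],[0,0,0]])

```text
clock: 2.9
tool_pos: [651.7, 108.9, 36.9]
ee_rot: [3.134, -0.035, -0.215]
contact_force: [0.2, -0.4, -0.1]
grip_width: 0.3
grasp_force: 0.0
```

```bash
python3 -c "
from h import *
print(rel((650,110,34)))
r=pic('scene','s1.png',(200,90,400,240),4)
c=np.array([593.6,111,0]);
for z_ in(24,96):print([((proj(r,c+[X,Y,z_])-[200,90])*4).round().tolist() for X,Y in((18,18),(18,-18),(-18,18))])"
```

```text
(array([-1.4, -1. ,  3.1]), array([ 0.1, -0.1, -0.1]))
[[365.0, 455.0], [321.0, 414.0], [426.0, 429.0]]
[[376.0, 332.0], [329.0, 292.0], [439.0, 308.0]]
```

View pics/s1.png

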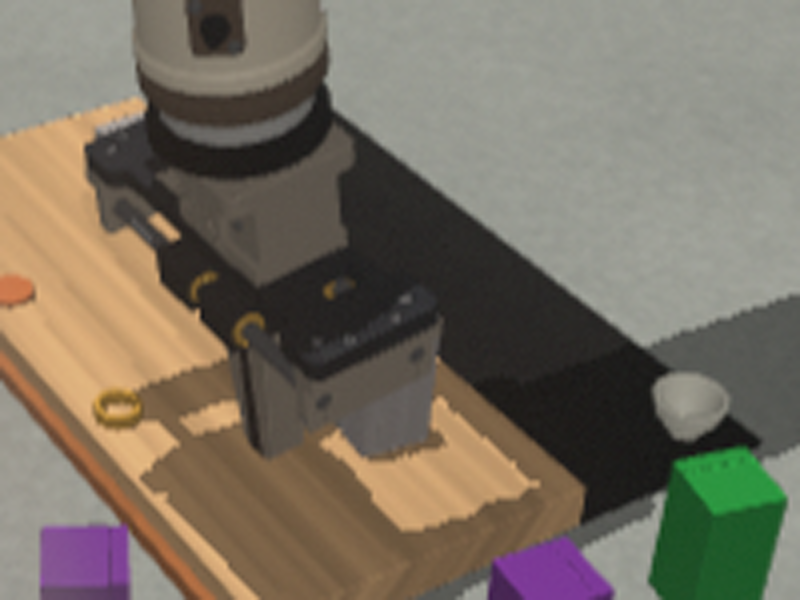

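The fingers are behind the block at crop (270,440), with the block at (390,420) still standing and clear. I'll push slowly along the edge normal: 1 mm of travel is (-0.99, 0, +0.139) in tool axes.

Call:
send_rows(gripper=[0,0,0,0,0,0,0,0,0,0], xyz=[[-0.01,-0.001,0.0035],[-0.018,-0.001,0.0045],[-0.022,-0.001,0.005],[-0.026,-0.001,0.0055],[-0.03,-0.001,0.0062],[-0.034,-0.001,0.0068],[-0.038,-0.001,0.0073],[-0.042,-0.001,0.0079],[-0.046,-0.001,0.0085],[-0.05,-0.001,0.009]], rotation=[[0,0,0],[0,0,0],[0,0,0],[0,0,0],[0,0,0],[0,0,0],[0,0,0],[0,0,0],[0,0,0],[0,0,0]])

```text
clock: 3.95
tool_pos: [600.5, 111.6, 33.4]
ee_rot: [3.134, -0.034, -0.216]
contact_force: [5.2, 0.7, 3.0]
grip_width: 0.5
grasp_force: 2.5
```

```bash
python3 -c "
from h import *
print(rel((563,111.8,34)),ctrl.state()['contact_force'].round(1))
r=pic('scene','s2.png',(200,90,400,240),4)"
```

```text
(array([-37.2,   0.6,   4.6]), array([ 0.1, -0.1, -0.1])) [5.2 0.7 3. ]
```

View pics/s2.png

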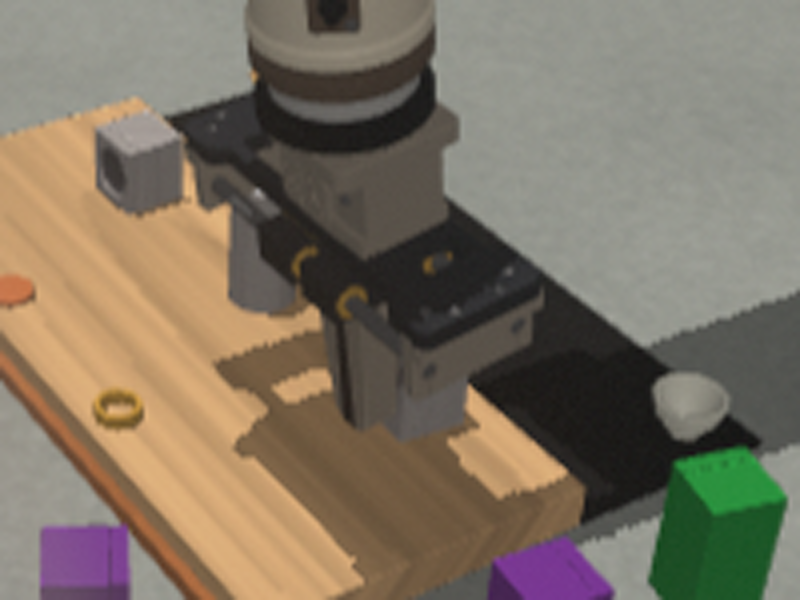

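The block slides upright ahead of the fingers (crop 430,405) at about 5 N, with its neighbours standing. I'll go on more slowly towards the tipping point.

Call:
send_rows(gripper=[0,0,0,0,0,0,0,0,0,0], xyz=[[-0.004,0,0.0006],[-0.008,0,0.0011],[-0.012,0,0.0017],[-0.015,0,0.0021],[-0.018,0,0.0025],[-0.021,0,0.0029],[-0.024,0,0.0033],[-0.027,0,0.0037],[-0.03,0,0.0041],[-0.032,0,0.0044]], rotation=[[0,0,0],[0,0,0],[0,0,0],[0,0,0],[0,0,0],[0,0,0],[0,0,0],[0,0,0],[0,0,0],[0,0,0]])

```text
clock: 5.0
tool_pos: [567.9, 112.3, 33.3]
ee_rot: [3.134, -0.034, -0.218]
contact_force: [5.9, -0.0, 2.1]
grip_width: 0.6
grasp_force: 2.6
```

Call:
send_rows(gripper=[0,0,0,0,0], xyz=[[-0.002,0,0.0003],[-0.004,0,0.0006],[-0.005,0,0.0007],[-0.006,0,0.0008],[-0.006,0,0.0008]], rotation=[[0,0,0],[0,0,0],[0,0,0],[0,0,0],[0,0,0]])

```text
clock: 5.5
tool_pos: [561.8, 112.4, 33.5]
ee_rot: [3.133, -0.034, -0.219]
contact_force: [1.5, -0.9, 2.7]
grip_width: 0.6
grasp_force: 1.7
```

```bash
python3 -c "
from h import *
print(ctrl.state()['contact_force'].round(1),ctrl.state()['clock'])
r=pic('scene','s3.png',(200,90,400,240),4)"
```

```text
[ 1.5 -0.9  2.7] 5.5
```

View pics/s3.png

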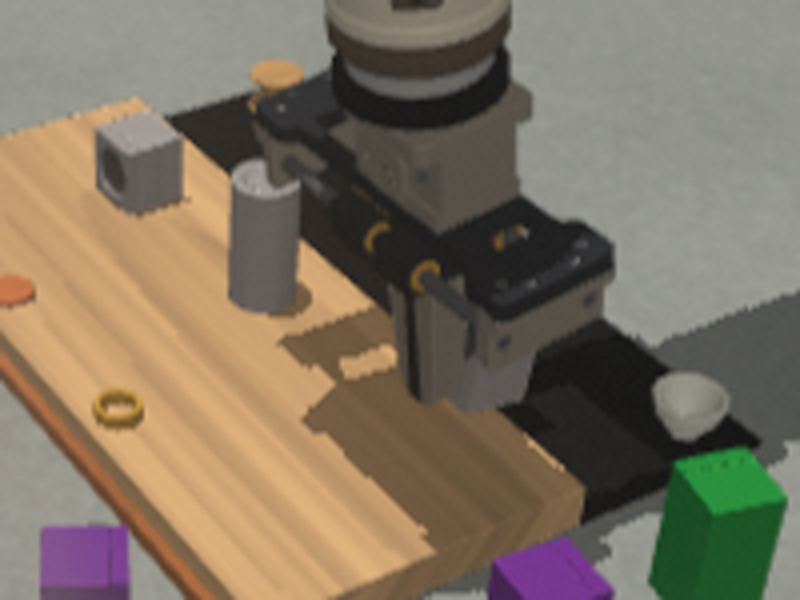

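The block is at the edge (crop 500,380) and starting to lean out, and the force has dropped. I'll push a few more millimetres with pauses.

Call:
send_rows(gripper=[0,0,0,0,0,0,0,0,0], xyz=[[-0.001,0,0.0001],[-0.002,0,0.0003],[-0.003,0,0.0004],[-0.004,0,0.0006],[-0.004,0,0.0006],[-0.004,0,0.0006],[-0.004,0,0.0006],[-0.004,0,0.0006],[-0.004,0,0.0006]], rotation=[[0,0,0],[0,0,0],[0,0,0],[0,0,0],[0,0,0],[0,0,0],[0,0,0],[0,0,0],[0,0,0]])

```text
clock: 6.45
tool_pos: [557.4, 112.5, 32.9]
ee_rot: [3.133, -0.034, -0.22]
contact_force: [-0.7, 1.2, 0.9]
grip_width: 0.5
grasp_force: 0.0
```

```bash
python3 -c "
from h import *
print(ctrl.state()['contact_force'].round(1),ctrl.state()['clock'])
r=pic('scene','s4.png',(220,110,370,220),5)"
```

```text
[-0.7  1.2  0.9] 6.45
```

View pics/s4.png

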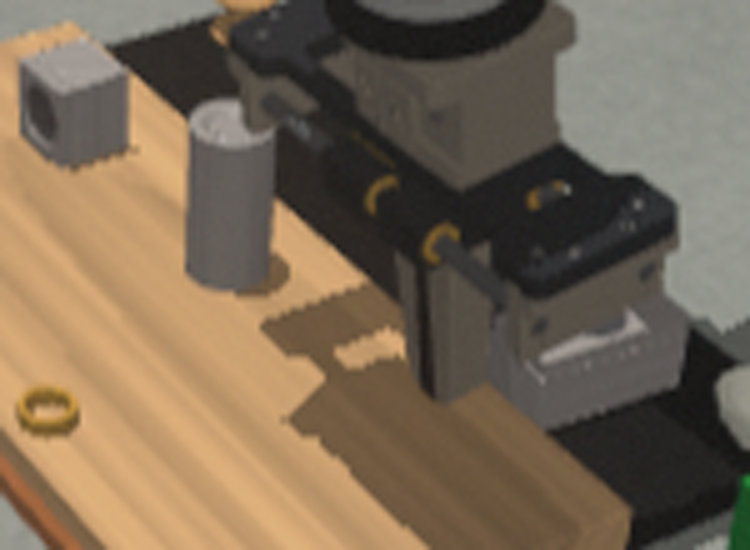

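The block has tumbled and looks like it is lying on the mat with its lit hollow up (crop 600,345), with no contact force. I'll back off, rise and clear the view.

Call:
send_rows(gripper=[0,0,0,0,0,0,0], xyz=[[0.008,0,-0.001],[0.016,0,-0.002],[0.014,0,-0.03],[0.009,0,-0.07],[0.003,0,-0.11],[-0.003,0,-0.15],[-0.005,0,-0.17]], rotation=[[0,0,0],[0,0,0],[0,0,0],[0,0,0],[0,0,0],[0,0,0],[0,0,0]])

```text
clock: 7.2
tool_pos: [578.6, 112.4, 206.6]
ee_rot: [3.134, -0.034, -0.21]
contact_force: [0.2, -0.4, 0.8]
grip_width: 0.1
grasp_force: 0.0
```

Call:
send_rows(gripper=[0,0,0,0,0,0,0,0,0,0], xyz=[[-0.01,0.04,0],[-0.03,0.09,0],[-0.05,0.14,0],[-0.07,0.19,0],[-0.09,0.24,0],[-0.11,0.29,0],[-0.13,0.34,0],[-0.15,0.38,0],[-0.15,0.4,0],[-0.15,0.4,0]], rotation=[[0,0,0],[0,0,0],[0,0,0],[0,0,0],[0,0,0],[0,0,0],[0,0,0],[0,0,0],[0,0,0],[0,0,0]])

```text
clock: 8.2
tool_pos: [418.1, -288.6, 224.2]
ee_rot: [3.131, -0.043, -0.219]
contact_force: [0.1, 0.7, -1.0]
grip_width: 0.2
grasp_force: 0.0
```

```bash
python3 -c "
from h import *
a=pic('scene','x.png',(200,90,400,240),4);b=pic('top','y.png',(150,200,350,350),4)
A=cv2.imread('pics/x.png');B=cv2.imread('pics/y.png');cv2.imwrite('pics/f.png',np.hstack([cv2.resize(A,(400,300)),cv2.resize(B,(400,300))]) if 0 else np.vstack([A[150:450],B[:300]]))"
```

```text
(no output)
```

View pics/f.png

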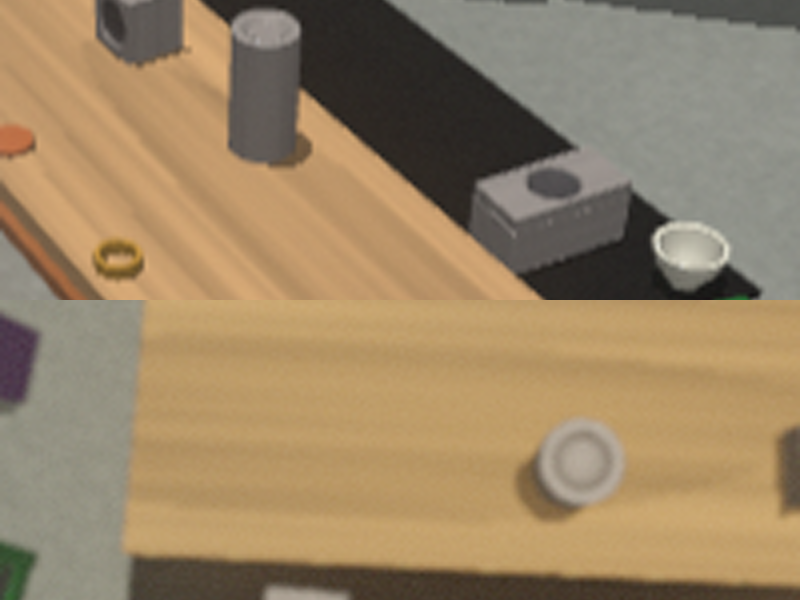

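The scene half shows the block lying on the mat with its hollow up at (553,183), and the round and short blocks standing. I'll check numerically that it lies flat.

```bash
python3 -c "
from h import *
a=ctrl.read_camera('scene')
C=[(478,331),(517,371),(632,335),(580,299)]
for zz in (40,58):
  P=np.array([ray(a,200+u/4,90+v/4,zz) for u,v in C]);print(zz,P[:,:2].round(1).tolist(),[np.linalg.norm(P[i]-P[i-1]).round(1) for i in range(4)])
b=ctrl.read_camera('top')
g=cv2.resize(b['pixels'][260:340,180:270,::-1],None,fx=6,fy=6,interpolation=cv2.INTER_CUBIC);
m=(b['pixels'].mean(2)[266:330,190:262]>100).astype(np.uint8);n,_,st,ce=cv2.connectedComponentsWithStats(m);k=1+np.argmax(st[1:,4]);print(st[1:].tolist())
ys,xs=np.where(_==k);r_=cv2.minAreaRect(np.stack([xs+190,ys+266],1).astype(np.float32));B=cv2.boxPoints(r_);P=np.array([ray(b,*p,40) for p in B]);print(P[:,:2].round(1).tolist(),[np.linalg.norm(P[i]-P[i-1]).round(1) for i in range(4)])"
```

```text
40 [[519.1, 95.7], [523.5, 131.3], [455.5, 138.4], [457.1, 101.3]] [np.float64(62.2), np.float64(35.9), np.float64(68.4), np.float64(37.1)]
58 [[536.0, 113.9], [540.3, 148.4], [474.4, 155.3], [476.0, 119.3]] [np.float64(60.2), np.float64(34.7), np.float64(66.2), np.float64(36.0)]
[[49, 0, 1, 1, 1], [51, 0, 21, 1, 21], [21, 5, 26, 44, 756], [0, 36, 11, 23, 202], [0, 61, 52, 3, 95]]
[[452.7, 134.0], [526.1, 128.8], [522.7, 91.0], [449.4, 97.0]] [np.float64(37.2), np.float64(73.6), np.float64(38.0), np.float64(73.5)]
```

At z = 40 mm both cameras agree: a footprint of about 73 × 37 mm, with its back 10 mm clear of the step. So it lies flat on the mat, hollow up.

```bash
python3 -c "
from rig import ctrl
print(ctrl.finish_job())"
```

```text
the job is handed in; nothing more can be done
None
```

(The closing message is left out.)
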